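Nest the mixing cups and clamp them for travel

ROBOT

A 7-joint arm with a two-finger parallel gripper is mounted at the origin on the work surface; the furniture and walls round the work are solid. World frame = base frame: x ahead of the robot, y to its left, z up, the work surface at z = 0. Lengths are in m, angles in rad, forces in N, time in s.
With the tool pointing down it reaches from about 0.425 to 0.8 m from the base axis. Payload 8.3 kg.
Tool frame: the origin (TCP) lies between the finger pads; the fingertips stand robot.tip_extent ahead of it and the grasp point (between the pads) lies 2 mm behind it (robot.tip_extent is the distance from the TCP to the fingertips, in m); z points along the fingers, y is the line along which they close (so a half turn about z gives the same grasp; the last joint's range is limited). The gripper opens to 85 mm and grips with 20 to 120 N. Pads are 22 mm wide; open, the fingers measure 114 mm over their backs; the gripper's body (76 mm by 85 mm) begins 54 mm behind the grasp point. The pads swing forward as they close: fully open they stand 13 mm farther back than shut.
Start: joints at [-1.359, 0.383, 0.016, 1.37, -0.006, 1.388, -0.046], TCP at [0.17, 0.602, 0.248] pointing down, gripper open.
Joint ranges: [-2.95, 2.95], [-0.25, 2.06], [-1.52, 1.56], [0.18, 2.33], [-1.44, 4.58], [0.02, 2.06], [-3.01, 3.01]. Speed limits (rad/s): [2.39, 2.39, 3.01, 3.01, 3.14, 3.14, 3.14].

INTERFACE

Orientations are given as a unit quaternion [x, y, z, w].
In Python, from cell import robot gives the robot as it stands.
- The arm moves only by the shell command python3 -m pendant 'ROWS' [FORCE]. ROWS is JSON, a list that holds one entry, the list of rows, each a list of 5 numbers: the shift along the world's x, y, z in mm, then the turn about the world's z in rad, then the closure, from -1 (fully open) to 1 (shut). A call has 1 to 12 rows; each row shifts and turns the commanded pose from where the row before left it; what a row does not reach is not made up. A row lasts 1/8 s, in which the tool goes at most 62.5 mm and 10.7 degrees, less where a joint would pass 70% of its speed; a pose out of reach is approached as far as the arm can. A call with a gripper value outside its range is refused whole. The fingers move at their own pace and stop on an object; FORCE is the grip in N (left out, the last holds). Time passes only in rows, so rows that do not move let the fingers close. It gives the time, the measured TCP pose, the force, the opening and the grip force at its end, in the units of the state.
- robot.get_obs(): the state, without advancing time (a new reading comes with each control period).
- robot.get_image(name): name is "scene" or "top"; returns a dict with "pixels" (400x640x3 uint8, blue, green, red), "K" (3x3 intrinsics, pixels), "world_from_camera" (4x4, takes a point from camera to world coordinates). Camera axes: x right, y down, z forward; pixel columns grow to the right and rows downward; lengths in m; the calibration is good to about 2 mm. A picture is of the moment at which its call begins. There is no depth.
- robot.job_done(): hands the job in; it is judged then, once.
The state is a dict: "clock": time; "q": joint angles; "qd": joint speeds; "joint_efforts": joint torques, N m; "tcp_pos": TCP position; "orientation": TCP orientation; "force": force on the tool from outside, world axes, zero at the start; "torque": the same for the moment, N m; "gripper_width": finger opening in m; "finger_force": force on a finger pad.
Only numpy, scipy, OpenCV 4.12 (cv2) and the standard library are available. Lean on these libraries where they do the work, as an engineer would, in place of code of your own. Each camera call takes 0.05 s, during which the arm holds its last target. There are 200 camera calls.

TASK

Pack the white mixing cups for travel: swing the clamp's arm aside, nest all the cups that are there, upright, into one stack on the clamp's seat, and swing the arm back over the stack as far as it goes. Then turn the ratchet knob clockwise until it slips and clicks, and stop there: at least one click (0.3 rad of slip), never more than five. Leave everything else on the table as it stands.

Things in the scene. Friction and masses are not known exactly. Their poses are not given: they have to be found in the camera images.
- cup_1_mid (a point): white open mixing cup standing on its foot; may be absent (2 to 4 alike are there). 50 tall, foot 37 across, cone to 60 across at 37 up, upright rim band 66 across from 39 to 50 up, where to grip it from above; wall 2.5, inner floor 18 above the foot. Point: on its axis 25 above the foot; z along the axis, up. Nested, a cup sits 18 higher than the one it is in, with 3 of play
- cup_2_mid (a point): white open mixing cup standing on its foot; may be absent (2 to 4 alike are there). 50 tall, foot 37 across, cone to 60 across at 37 up, upright rim band 66 across from 39 to 50 up, where to grip it from above; wall 2.5, inner floor 18 above the foot. Point: on its axis 25 above the foot; z along the axis, up. Nested, a cup sits 18 higher than the one it is in, with 3 of play
- cup_3_mid (a point): white open mixing cup standing on its foot; may be absent (2 to 4 alike are there). 50 tall, foot 37 across, cone to 60 across at 37 up, upright rim band 66 across from 39 to 50 up, where to grip it from above; wall 2.5, inner floor 18 above the foot. Point: on its axis 25 above the foot; z along the axis, up. Nested, a cup sits 18 higher than the one it is in, with 3 of play
- cup_4_mid (a point): white open mixing cup standing on its foot; may be absent (2 to 4 alike are there). 50 tall, foot 37 across, cone to 60 across at 37 up, upright rim band 66 across from 39 to 50 up, where to grip it from above; wall 2.5, inner floor 18 above the foot. Point: on its axis 25 above the foot; z along the axis, up. Nested, a cup sits 18 higher than the one it is in, with 3 of play
- seat (a point): centre of the clamp's seat, on top of its base plate (225x110x12, fixed to the table), where the lowest cup's foot stands; a fixed tapered collar round it, 22 high, 43 wide inside at the bottom and 57 at its mouth, 64 outside, holds the foot with 3 of play. Its x axis points to the clamp's upright post (22 across), whose axis is 130 away; z up. A stack of four is 104 tall
- post_top (a point): on the axis of the upright post, at the underside of the swing arm, 138 above the table: the vertical hinge axis of the swing arm
- swing_arm (a joint): angle of the swing arm (rad). 0: the arm lies over the seat, against its stop, with the knob and plunger on the seat's axis; grows as it swings away, clockwise seen from above, to its other stop at 1.35. Stays where it is left (friction 0.08 N m). Below about 1.2 the arm is in the way of loading
- bar_end (a point): middle of the bare end of the swing arm, a flat bar 14 wide and 14 tall, to be pinched across its width or pushed; 188 from the hinge axis, 58 beyond the knob's axis, 145 above the table. Its x axis points along the arm towards the hinge, y across the bar, z up
- knob_grip (a point): centre of the round fluted black ratchet knob on top of the swing arm, 36 across, 32 tall (point half-way up, 172 above the table, 130 from the hinge axis; it neither rises nor sinks). Turned clockwise, seen from above, it drives the plunger down 8 per rad. x turns with the knob (a white line on top marks -x), z up
- screw (a joint): turn of the screw inside the knob (rad): 0 with the plunger fully up, grows clockwise as the plunger goes down 8 mm per rad; drag 0.05 N m. It stops when the plunger bears on the stack and stays put when the knob is let go (springing back by a few hundredths of a rad at most)
- ratchet (a joint): slip of the knob on the screw (rad), 0 at the start: stays still while the screw turns; when the torque reaches 0.13 N m the screw stands still and the knob slips on it, clockwise positive, with one click each 0.3 rad. The drag is smooth and the slip does not spring back
- pad_face (a point): centre of the underside of the plunger's round rubber pad (72 across, 6 thick), 128 above the table when fully up, which clears a stack of four by 12; it bears on the rim of the top cup
- eraser: eraser block 23x52x13, lying among the cups; not part of the job, to be left alone
- binder_clip_1: black spring clip 25x40x16 lying on the table; not part of the job, to be left alone
- ink_1: ink bottle 47 across, 67 tall, at the back; not part of the job, to be left alone
- ink_2: ink bottle 47 across, 67 tall, at the back; the upright of the desk lamp, 350 tall, stands about 60 behind it; not part of the job, to be left alone
- masking_tape: roll of tape 94 across, 25 tall, lying flat at the right; not part of the job, to be left alone
- paint_tube_1: paint tube 36x136x26 lying at the right; not part of the job, to be left alone

How it is judged:
On the way, in this order (a step that is already met when the one before it is completed fails the run):
1. all cups that are there stand upright, nested in one stack on the seat (horizontal distance between each of cup_1_mid, cup_2_mid, cup_3_mid, cup_4_mid and seat below 0.009 m and angle between each of cup_1_mid, cup_2_mid, cup_3_mid, cup_4_mid's own z axis and vertical below 0.2 rad and z of cup_1_mid in the frame of seat between 0.02 and 0.087 m and z of cup_2_mid in the frame of seat between 0.02 and 0.087 m and z of cup_3_mid in the frame of seat between 0.02 and 0.087 m and z of cup_4_mid in the frame of seat between 0.02 and 0.087 m), for 0.2 s.
2. the swing arm is back over the stack, against its stop, the knob not yet slipped (all of step 1 and value of joint swing_arm below 0.06 rad and value of joint ratchet below 0.3 rad), for 0.2 s.
3. the plunger bears on the stack and the knob has slipped by at least one click (all of step 1 and value of joint swing_arm below 0.06 rad and contact force between plunger and anything else above 1.5 N and value of joint ratchet above 0.3 rad), for 0.2 s.
At the end, for the whole second after the job is handed in: Every cup that is there stands upright (within 0.2 rad) and nested on the seat, its axis within 9 mm of the seat's, at rest; the swing arm is over it (within 0.06 rad of its stop); the plunger presses on the stack with more than 1.5 N; the knob has slipped by 0.3 to 1.6 rad (all of step 3 and linear speed of each of cup_1, cup_2, cup_3, cup_4 below 0.02 m/s and value of joint ratchet below 1.6 rad); the robot touches nothing.
It fails at once if the knob slips by more than five clicks (value of joint ratchet above 1.6 rad).
It fails at once if one of the other things is moved by more than 3 cm (distance of any of eraser, binder_clip_1, ink_1, ink_2, masking_tape, paint_tube_1 from where it was at the start of the episode above 0.03 m).
Of cup_1, cup_2, cup_3, cup_4 only 2 to 4 are there at a start; the rules pass over those that are not, and their reading is None.
At some moment in a run one of cup_1, cup_2, cup_3, cup_4 may be knocked a few centimetres aside while the robot is not near it.
It also fails if it takes over 210 s, if anything falls off the work surface, if the arm or the gripper's body presses on something with over 40 N, if the wrist force passes 120 N, or if a joint passes its speed limit or range.

## Working session

There is one attempt and no reset: what is moved stays moved. The work goes in short steps, Python scripts to look and compute and a shell command to move; the robot and the scene stay as the last step left them, time stands still between calls to the robot, and variables do not carry over. Pictures are saved under pics/ and viewed, at most 14 in all, crops included, and the job is handed in when it is done.

```bash
ls; mkdir -p pics
cat > h.py <<'E'
import numpy as np, cv2
from cell import robot
def shot(n,f=None):
    im=robot.get_image(n)
    if f: cv2.imwrite('pics/'+f,im['pixels'])
    return im
def ray(im,u,v,z):
    T=np.array(im['world_from_camera']);K=np.array(im['K'])
    d=T[:3,:3]@np.linalg.solve(K,[u,v,1.]);o=T[:3,3]
    return o+d*(z-o[2])/d[2]
def proj(im,p):
    T=np.linalg.inv(np.array(im['world_from_camera']));c=T[:3,:3]@np.array(p)+T[:3,3]
    q=np.array(im['K'])@c;return q[:2]/q[2]
E
python3 - <<'E'
from h import *
for n in('top','scene'):
    im=shot(n,n+'0.png');print(n,np.round(im['world_from_camera'],3).tolist(),np.round(im['K'],1).tolist())
o=robot.get_obs();print(o,robot.tip_extent)
E
```

```text
pics
top [[-0.017, -0.997, 0.075, 0.467], [-1.0, 0.018, 0.014, -0.089], [-0.015, -0.075, -0.997, 1.361], [0.0, 0.0, 0.0, 1.0]] [[457.8, 0.0, 317.1], [0.0, 457.8, 204.2], [0.0, 0.0, 1.0]]
scene [[0.643, -0.478, 0.598, -0.16], [-0.766, -0.399, 0.504, -0.682], [-0.003, -0.782, -0.623, 0.855], [0.0, 0.0, 0.0, 1.0]] [[484.2, 0.0, 323.4], [0.0, 484.2, 205.3], [0.0, 0.0, 1.0]]
{'clock': 0.1, 'q': array([-1.35886692,  0.38417113,  0.01635655,  1.37105884, -0.00634269,
        1.38821574, -0.04649494]), 'qd': array([-0.00024122, -0.00154803,  0.00140729, -0.00423531, -0.00019325,
       -0.00051594,  0.00028906]), 'joint_efforts': array([ 4.83660042e-03, -6.29133654e+01,  8.48495532e-01, -3.72758210e+01,
        1.68000738e-02,  1.04103901e-02, -1.42824717e-05]), 'tcp_pos': array([0.16943575, 0.60114319, 0.24736363]), 'orientation': array([ 1.36944071e-01,  9.90578369e-01, -8.93045607e-04, -1.34164809e-04]), 'force': array([-0.52957344,  0.40342625,  0.31358917]), 'torque': array([-0.03042314,  0.00052727,  0.02646963]), 'finger_force': 0.0, 'gripper_width': 0.08546030858481171} 0.017
```

View pics/top0.png

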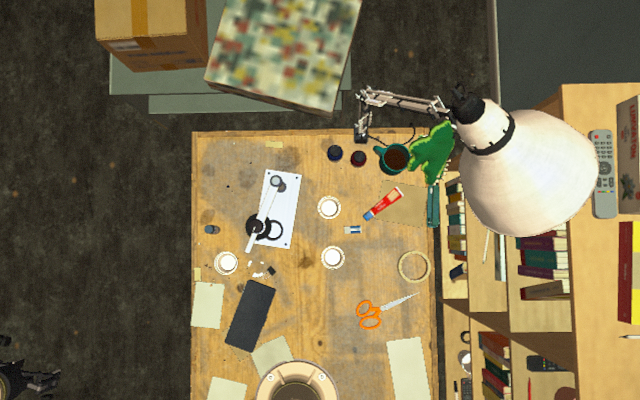

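View pics/scene0.png

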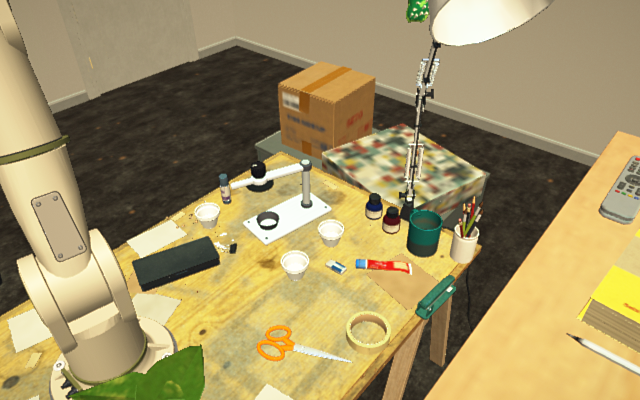

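Run:
```python
from h import *
p=cv2.imread('pics/top0.png')
cv2.imwrite('pics/c1.png',cv2.resize(p[150:300,190:370],None,fx=4,fy=4,interpolation=cv2.INTER_CUBIC))
hsv=cv2.cvtColor(p,cv2.COLOR_BGR2HSV)
m=((hsv[...,1]<40)&(hsv[...,2]>190)).astype(np.uint8)[150:300,190:370]
n,l,s,c=cv2.connectedComponentsWithStats(m)
for i in range(1,n):
  if s[i,4]>30: print(s[i]+[190,150,0,0,0],c[i]+[190,150])
```

```text
[ 245  169   57   84 2163] [277.82524272 207.37447989]
[272 177   7   8  40] [275.25 180.35]
[321 200  16  16 179] [328.45810056 207.58100559]
[268 223  13  15 131] [274.61068702 230.45038168]
[346 227  12   6  42] [349.85714286 229.38095238]
[321 246  23  23  72] [328.66666667 254.375     ]
[325 249  15  16 184] [332.0326087  256.68478261]
[214 252  20  21  62] [220.22580645 258.83870968]
[220 255  18  19 208] [228.59615385 262.75961538]
[252 272  11   5  35] [256.97142857 274.51428571]
```

View pics/c1.png

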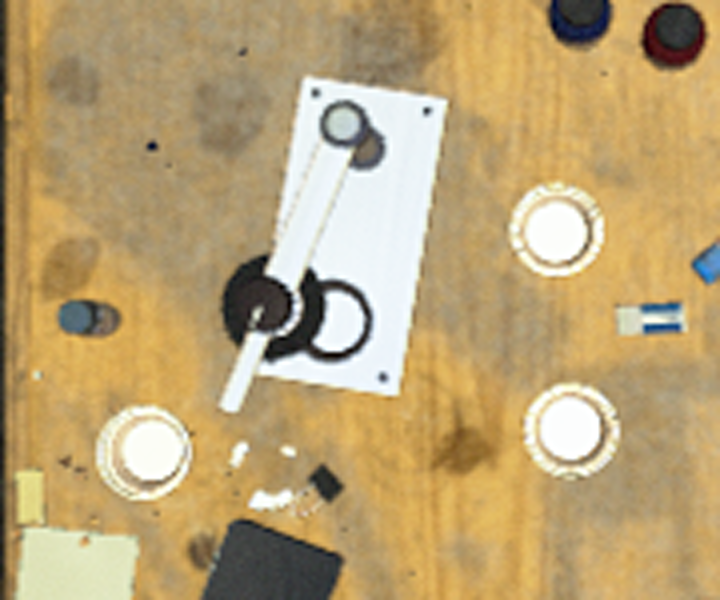

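Run:
```python
from h import *
im=shot('top')
for n,u,v,z in [('cupA',329.3,207.3,.05),('cupB',333,257.8,.05),('cupL',226,263.3,.05),('barend',247.5,252.5,.152),('post',276,180.8,.155),('knob',254.5,225.7,.188),('pad',258,227.3,.131),('seat',273,230,.034),('eraser',352.5,229.5,.01),('clip',271.5,270.7,.01),('bottle',209,229,.05),
 ('pl1',305/4+190,76/4+150,.012),('pl2',447/4+190,99/4+150,.012),('pl3',398/4+190,395/4+150,.012)]:
    print(n,np.round(ray(im,u,v,z)*1000,1))
```

```text
cupA [ 556.5 -106.2   50. ]
cupB [ 412.3 -114.    50. ]
cupL [401.7 191.4  50. ]
barend [434.1 112.7 152. ]
post [622.5  35.3 155. ]
knob [503.3  88.3 188. ]
pad [500.5  87.6 131. ]
seat [494.6  58.   34. ]
eraser [ 492.5 -173.8   10. ]
clip [376.   66.2  10. ]
bottle [500.3 240.2  50. ]
pl1 [676.8  78.8  12. ]
pl2 [657.5 -26.7  12. ]
pl3 [439.2  12.4  12. ]
```

```bash
python3 -m pendant '[[[27,-48,0,0,1],[27,-48,0,0,1],[27,-48,0,0,1],[27,-48,0,0,1],[27,-48,0,0,1],[26,-48,0,0,1],[26,-48,0,0,1],[26,-48,0,0,1],[26,-48,0,0,1],[26,-48,0,0,1],[1,-47,0,0,1],[0,0,0,0,1]]]' 40
```

```text
clock: 1.65
tcp_pos: [0.4358, 0.0705, 0.2483]
orientation: [0.14, 0.99, -0.0, -0.0]
force: [-0.4, 0.2, 0.5]
gripper_width: 0.0002
finger_force: 0.0
```

```bash
python3 -m pendant '[[[0,0,-48,0,1],[0,0,-47,0,1],[3,10,0,0,1],[3,10,0,0,1],[12,30,0,0,1],[9,14,0,0,1],[9,14,0,0,1],[11,12,0,0,1],[11,12,0,0,1],[13,10,0,0,1],[13,10,0,0,1],[0,0,0,0,1]]]'; python3 -c "
from h import *
print(robot.get_obs()['torque'])"
python3 -m pendant '[[[15,8,0,0,1],[14,8,0,0,1],[16,5,0,0,1],[15,5,0,0,1],[7,1,0,0,1],[7,1,0,0,1],[0,0,0,0,1]]]'; python3 -c "
from h import *
im=shot('top');cv2.imwrite('pics/c2.png',cv2.resize(im['pixels'][150:300,190:370],None,fx=4,fy=4,interpolation=cv2.INTER_CUBIC))"
```

```text
clock: 3.15
tcp_pos: [0.5203, 0.1972, 0.1529]
orientation: [0.137, 0.991, -0.0, 0.0]
force: [-1.2, 0.3, -0.9]
gripper_width: -0.0001
finger_force: 0.0
[-0.06483782  0.0071141   0.03155748]
clock: 4.03
tcp_pos: [0.5937, 0.2242, 0.1533]
orientation: [0.137, 0.991, -0.0, 0.0]
force: [0.2, 0.1, -0.2]
gripper_width: 0.0001
finger_force: 0.0
```

View pics/c2.png

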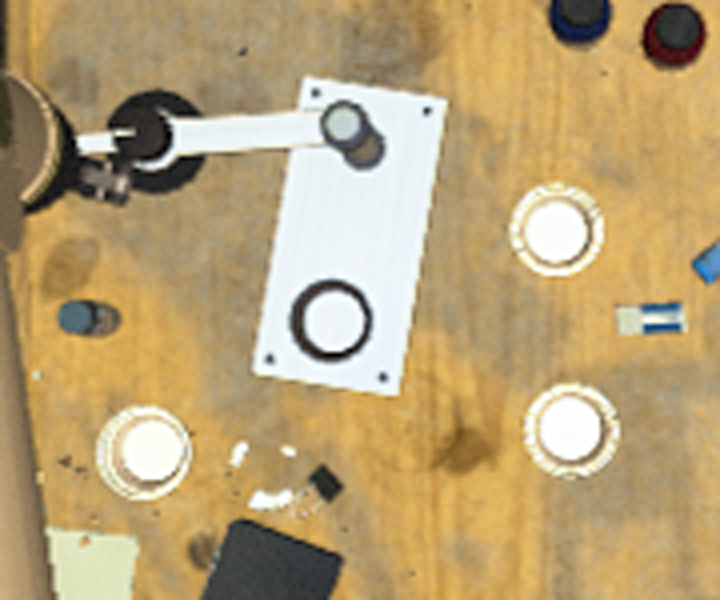

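```bash
cat >> h.py <<'E'
def cups(im,z=.05,f=None):
    g=cv2.resize(cv2.cvtColor(im['pixels'][150:330,190:440],cv2.COLOR_BGR2GRAY),None,fx=4,fy=4,interpolation=cv2.INTER_CUBIC)
    c=cv2.HoughCircles(cv2.GaussianBlur(g,(7,7),0),cv2.HOUGH_GRADIENT,1,60,param1=120,param2=22,minRadius=42,maxRadius=52)
    for u,v,r in (c[0] if c is not None else []):
        U,V=(u+.5)/4-.5+190,(v+.5)/4-.5+150
        print('circle',np.round([U,V,r/4],1),np.round(ray(im,U,V,z)*1000)[:2])
E
python3 -m pendant '[[[-15,0,0,0,-1],[-10,0,30,0,-1],[-50,-5,15,0,-1],[-58,-14,0,0,-1],[-58,-14,0,0,-1],[0,0,0,0,-1]]]'; python3 -c "
from h import *
cups(shot('top'))"
```

```text
clock: 4.82
tcp_pos: [0.3979, 0.1904, 0.1976]
orientation: [0.136, 0.991, 0.0, -0.002]
force: [1.2, -0.1, 0.1]
gripper_width: 0.0854
finger_force: 0.0
circle [332.2 257.2  11.7] [ 414. -112.]
circle [329.2 207.   12.1] [ 557. -106.]
circle [414.2 267.5  12.6] [ 381. -344.]
circle [272.8 230.2  10.8] [494.  57.]
circle [227.5 185.2  12.3] [626. 187.]
```

```bash
python3 -m pendant '[[[4,1,-50,0,-1],[0,0,-50,0,-1],[0,0,-51,0,-1],[0,0,0,0,-1]]]'; python3 -m pendant '[[[0,0,0,0,1],[0,0,0,0,1],[0,0,0,0,1],[0,0,0,0,1]]]' 25
```

```text
clock: 5.38
tcp_pos: [0.4051, 0.191, 0.0446]
orientation: [0.137, 0.991, -0.003, -0.002]
force: [-0.2, -1.1, 1.0]
gripper_width: 0.0853
finger_force: 0.0
clock: 5.88
tcp_pos: [0.4086, 0.1934, 0.0496]
orientation: [0.137, 0.991, 0.002, 0.002]
force: [1.3, -0.4, 8.5]
gripper_width: 0.0636
finger_force: 28.3
```

```bash
python3 -c "
from h import *
o=robot.get_obs();print(o['tcp_pos'],o['force'],o['torque'])
im=shot('scene');u=proj(im,[.405,.19,.05]);print(u)
x,y=int(u[0])-60,int(u[1])-50
cv2.imwrite('pics/c3.png',cv2.resize(im['pixels'][y:y+100,x:x+120],None,fx=6,fy=6,interpolation=cv2.INTER_CUBIC))"
```

```text
[0.4085529  0.19341853 0.04960032] [ 1.31619296 -0.37397324  8.46624838] [-0.35141545 -0.0588778   0.03931461]
[208.66472174 209.60924736]
```

View pics/c3.png

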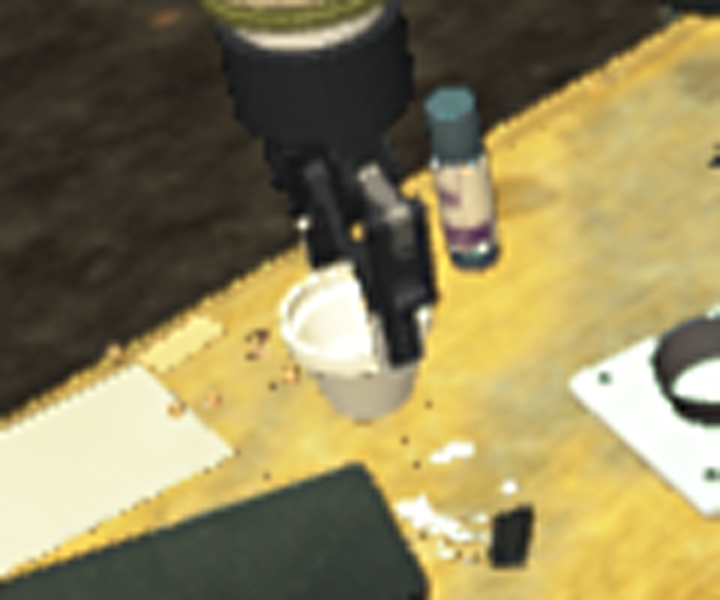

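```bash
python3 -m pendant '[[[0,0,0,0,-1],[0,0,0,0,-1],[0,0,0,0,-1]]]'; python3 -c "
from h import *
im=shot('scene');print(ray(im,208.2,213.3,.05),proj(im,[.4085,.1934,.05]))
p=im['pixels'][160:260,149:269];cv2.imwrite('pics/c4.png',cv2.resize(p,None,fx=6,fy=6,interpolation=cv2.INTER_CUBIC));print(robot.get_obs()['q'])"
```

```text
clock: 6.3
tcp_pos: [0.4065, 0.1927, 0.0474]
orientation: [0.137, 0.991, 0.0, -0.0]
force: [-0.2, -0.5, -0.2]
gripper_width: 0.0857
finger_force: 0.0
[0.39429357 0.17889238 0.05      ] [208.87118386 208.4527701 ]
[-0.89068965  0.23829767  0.42092975  2.0826314  -0.12937003  0.84509351
  0.90194095]
```

View pics/c4.png

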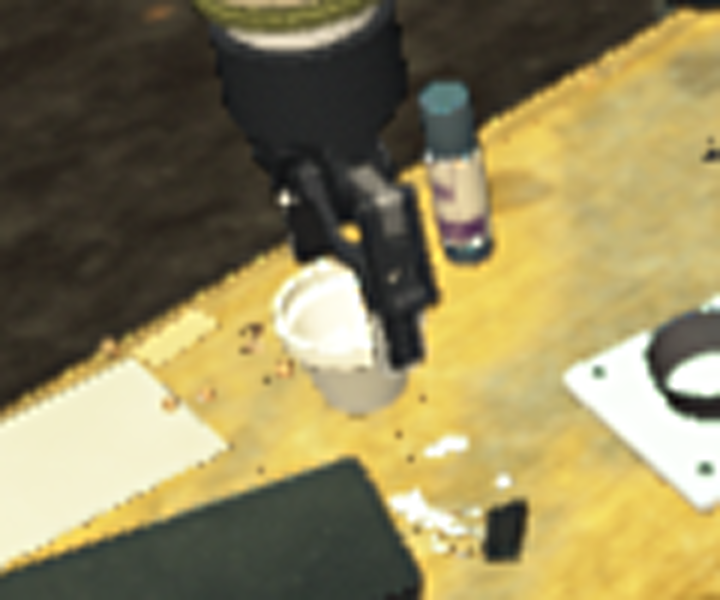

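```bash
python3 -c "
from h import *
im=shot('scene');print(ray(im,208.7,224.5,.0),ray(im,206.3,211,.05));print(proj(im,[.402,.191,.05]),proj(im,[.402,.191,0]))
for a in np.arange(0,6.28,.785): print(np.round((proj(im,[.402+.033*np.cos(a),.191+.033*np.sin(a),.05])-[149,160])*6),end=' ')"
```

```text
[0.39880908 0.19394674 0.        ] [0.39724729 0.19022125 0.05      ]
[207.52793128 210.00632423] [210.33079696 224.36378899]
[409. 264.] [358. 254.] [303. 270.] [275. 304.] [291. 337.] [343. 348.] [400. 331.] [427. 296.]
```

```bash
python3 -m pendant '[[[-4,0,0,0,-1],[-4,0,0,0,-1],[0,0,0,0,-1],[0,0,0,0,1],[0,0,0,0,1],[0,0,0,0,1],[0,0,0,0,1]]]' 25
```

```text
clock: 7.28
tcp_pos: [0.3987, 0.1927, 0.0476]
orientation: [0.137, 0.991, 0.0, 0.0]
force: [-1.5, -0.0, 6.3]
gripper_width: 0.0638
finger_force: 27.1
```

```bash
python3 -m pendant '[[[0,0,20,0,1],[0,0,40,0,1],[0,0,40,0,1],[0,0,0,0,1],[0,0,0,0,1]]]'; python3 -c "
from h import *
im=shot('scene');u=proj(im,[.399,.193,.13]);x,y=int(u[0])-60,int(u[1])-50;print(x,y)
p=im['pixels'][y:y+100,x:x+120];cv2.imwrite('pics/c5.png',cv2.resize(p,None,fx=6,fy=6,interpolation=cv2.INTER_CUBIC))"
```

```text
clock: 7.9
tcp_pos: [0.3982, 0.1924, 0.1466]
orientation: [0.137, 0.991, -0.0, -0.0]
force: [-0.6, -0.5, -0.9]
gripper_width: 0.0634
finger_force: 28.7
141 135
```

View pics/c5.png

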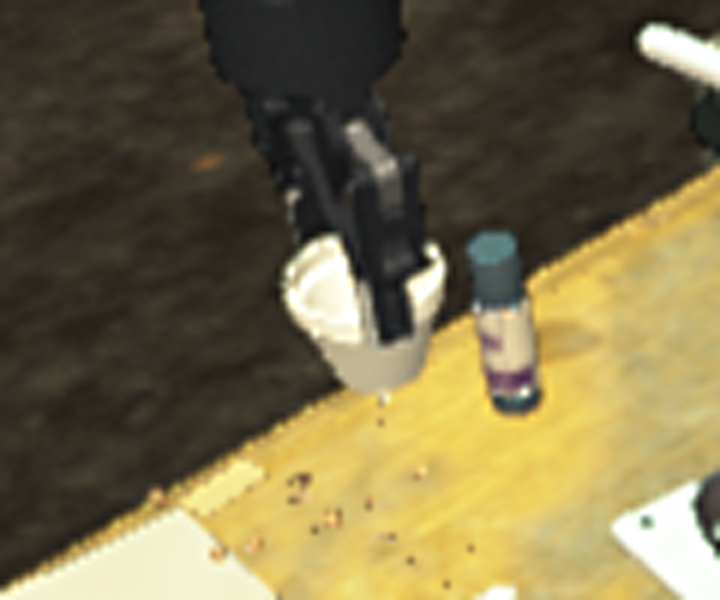

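```bash
python3 -c "
from h import *
im=shot('scene')
for z in(.146,.15): print(ray(im,201.5,183.3,z))
def ring(c,r,z): return [np.round((proj(im,[c[0]+r*np.cos(a),c[1]+r*np.sin(a),z])-[141,135])*6).astype(int).tolist() for a in np.arange(0,6.28,.785)]
print(ring((.3985,.1925),.033,.149));print(ring((.3985,.1925),.0185,.099))"
```

```text
[0.39360755 0.18154681 0.146     ]
[0.39048276 0.17667164 0.15      ]
[[416, 234], [363, 224], [305, 240], [274, 273], [291, 305], [345, 316], [405, 299], [434, 265]]
[[407, 344], [378, 338], [346, 347], [329, 366], [339, 384], [368, 390], [401, 381], [417, 362]]
```

```bash
python3 -m pendant '[[[24,-34,0,0,1],[24,-34,0,0,1],[24,-33,0,0,1],[23,-33,0,0,1],[0,0,0,0,1],[0,0,-40,0,1],[0,0,-26,0,1],[0,0,-10,0,1],[0,0,-10,0,1],[0,0,0,0,1],[0,0,0,0,1]]]'; python3 -m pendant '[[[0,0,0,0,-1],[0,0,0,0,-1],[0,0,0,0,-1],[0,0,0,0,-1]]]'
```

```text
clock: 9.38
tcp_pos: [0.4936, 0.0594, 0.0617]
orientation: [0.137, 0.991, 0.0, -0.0]
force: [-1.7, 3.4, -0.5]
gripper_width: 0.0638
finger_force: 28.6
clock: 9.88
tcp_pos: [0.4937, 0.0584, 0.0614]
orientation: [0.137, 0.991, -0.0, 0.0]
force: [-0.2, 0.3, 0.2]
gripper_width: 0.0853
finger_force: 0.0
```

```bash
python3 -m pendant '[[[0,0,40,0,-1],[0,0,50,0,-1],[16,-41,0,0,-1],[16,-41,0,0,-1],[16,-41,0,0,-1],[16,-41,0,0,-1],[0,0,0,0,-1],[0,0,0,0,-1]]]'; python3 -c "
from h import *
im=shot('top');cups(im);cups(im,.062)
cv2.imwrite('pics/c6.png',cv2.resize(im['pixels'][150:300,190:370],None,fx=4,fy=4,interpolation=cv2.INTER_CUBIC))"
```

```text
clock: 10.88
tcp_pos: [0.5574, -0.1052, 0.151]
orientation: [0.137, 0.991, 0.0, -0.0]
force: [0.4, -0.1, -0.9]
gripper_width: 0.0852
finger_force: 0.0
circle [414.5 267.   12.8] [ 383. -344.]
circle [227.2 185.   12. ] [626. 187.]
circle [414.5 267.   12.8] [ 383. -342.]
circle [227.2 185.   12. ] [625. 185.]
```

View pics/c6.png

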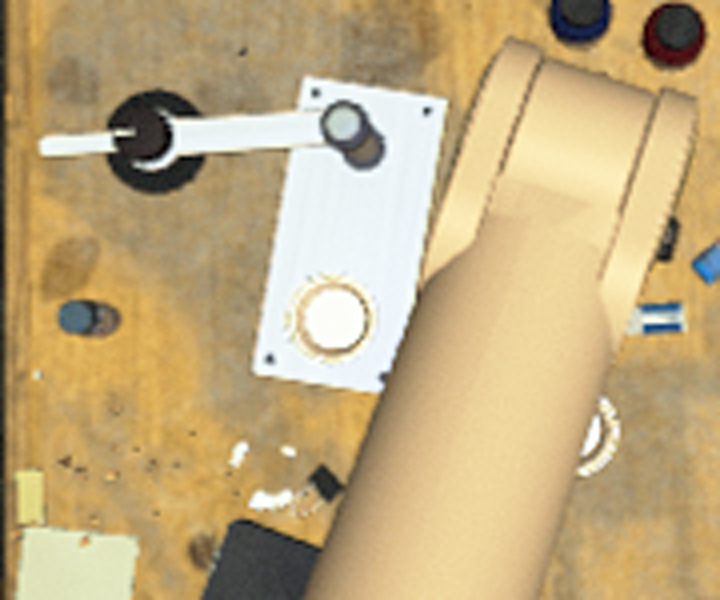

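```bash
python3 -m pendant '[[[0,0,-40,0,-1],[0,0,-40,0,-1],[0,0,-24,0,-1],[0,0,0,0,-1],[0,0,0,0,1],[0,0,0,0,1],[0,0,0,0,1],[0,0,0,0,1]]]' 25;  python3 -m pendant '[[[0,0,20,0,1],[0,0,50,0,1],[0,0,40,0,1],[0,0,0,0,1],[0,0,0,0,1]]]'; python3 -c "
from h import *
im=shot('scene');u=proj(im,[.557,-.106,.15]);x,y=int(u[0])-60,int(u[1])-50;print(x,y)
p=im['pixels'][y:y+100,x:x+120];cv2.imwrite('pics/c7.png',cv2.resize(p,None,fx=6,fy=6,interpolation=cv2.INTER_CUBIC))
o=robot.get_obs()['tcp_pos']
def ring(c,r,z): return [np.round((proj(im,[c[0]+r*np.cos(a),c[1]+r*np.sin(a),z])-[x,y])*6).astype(int).tolist() for a in np.arange(0,6.28,.785)]
print(ring(o,.033,o[2]+.003));print(ring(o,.0185,o[2]-.047))"
```

```text
clock: 11.92
tcp_pos: [0.5589, -0.1053, 0.0491]
orientation: [0.137, 0.991, 0.0, 0.001]
force: [-0.8, 1.1, 7.3]
gripper_width: 0.0659
finger_force: 28.5
clock: 12.55
tcp_pos: [0.5573, -0.1054, 0.1577]
orientation: [0.137, 0.991, 0.0, 0.0]
force: [-1.6, -0.2, -0.6]
gripper_width: 0.0656
finger_force: 28.5
272 146
[[412, 244], [352, 233], [296, 250], [277, 286], [306, 321], [368, 332], [425, 314], [443, 277]]
[[387, 358], [354, 351], [324, 361], [314, 382], [330, 401], [363, 408], [394, 398], [404, 377]]
```

View pics/c7.png

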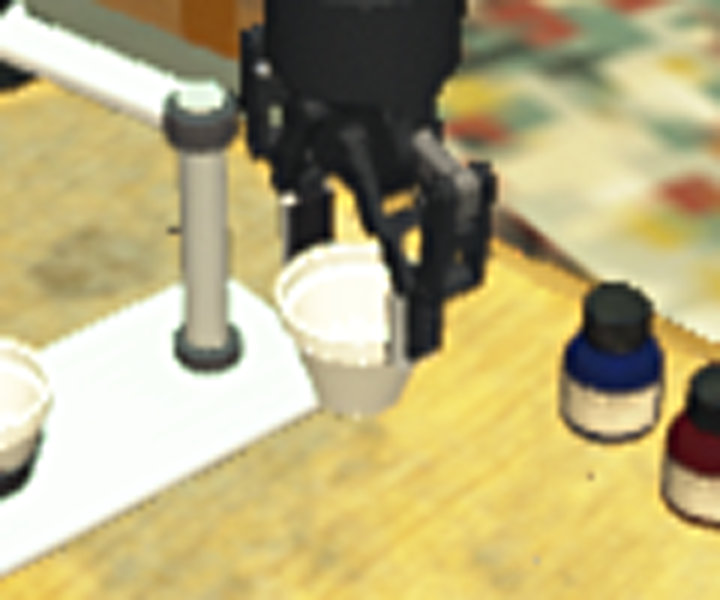

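```bash
python3 -m pendant '[[[-16,41,0,0,1],[-16,41,0,0,1],[-16,41,0,0,1],[-15,40,0,0,1],[0,0,0,0,1],[0,0,-30,0,1],[0,0,-24,0,1],[0,0,-12,0,1],[0,0,-12,0,1],[0,0,0,0,1],[0,0,0,0,1]]]'; python3 -m pendant '[[[0,0,0,0,-1],[0,0,0,0,-1],[0,0,0,0,-1],[0,0,0,0,-1]]]'
```

```text
clock: 13.98
tcp_pos: [0.4953, 0.0579, 0.0798]
orientation: [0.137, 0.991, 0.0, 0.001]
force: [1.1, 2.4, 1.6]
gripper_width: 0.0659
finger_force: 29.0
clock: 14.48
tcp_pos: [0.4944, 0.0574, 0.0792]
orientation: [0.137, 0.991, -0.0, -0.0]
force: [-0.5, 0.8, -0.4]
gripper_width: 0.0854
finger_force: 0.0
```

```bash
python3 -m pendant '[[[0,0,40,0,-1],[0,0,45,0,-1],[0,0,0,0,-1]]]'; python3 -c "
from h import *
cups(shot('top'))"
```

```text
clock: 14.85
tcp_pos: [0.4967, 0.0577, 0.1676]
orientation: [0.137, 0.991, 0.001, 0.003]
force: [-0.2, 0.6, 0.2]
gripper_width: 0.0852
finger_force: 0.0
circle [332.5 257.2  12. ] [ 414. -113.]
circle [414.8 267.5  12.3] [ 381. -345.]
```

```bash
python3 -m pendant '[[[-20,-43,0,0,-1],[-20,-43,0,0,-1],[-20,-43,0,0,-1],[-21,-42,0,0,-1],[0,0,0,0,-1],[0,0,-45,0,-1],[0,0,-45,0,-1],[0,0,-27,0,-1],[0,0,0,0,-1],[0,0,0,0,-1]]]';  python3 -m pendant '[[[0,0,0,0,1],[0,0,0,0,1],[0,0,0,0,1],[0,0,0,0,1]]]' 25
```

```text
clock: 16.15
tcp_pos: [0.414, -0.1133, 0.0478]
orientation: [0.137, 0.991, -0.0, 0.0]
force: [0.7, -0.9, 0.9]
gripper_width: 0.0853
finger_force: 0.0
clock: 16.65
tcp_pos: [0.4147, -0.1133, 0.0487]
orientation: [0.137, 0.991, 0.001, 0.001]
force: [-2.3, 0.7, 9.1]
gripper_width: 0.0652
finger_force: 25.4
```

```bash
python3 -m pendant '[[[0,0,20,0,1],[0,0,55,0,1],[0,0,50,0,1],[0,0,0,0,1],[20,43,0,0,1],[20,43,0,0,1],[20,43,0,0,1],[21,42,0,0,1],[0,0,0,0,1],[0,0,0,0,1]]]'; python3 -m pendant '[[[0,0,-30,0,1],[0,0,-21,0,1],[0,0,-12,0,1],[0,0,-12,0,1],[0,0,0,0,1],[0,0,0,0,1]]]'
```

```text
clock: 17.9
tcp_pos: [0.494, 0.0569, 0.1715]
orientation: [0.137, 0.991, -0.001, -0.001]
force: [0.5, -0.4, -1.4]
gripper_width: 0.0657
finger_force: 28.9
clock: 18.65
tcp_pos: [0.4951, 0.0578, 0.0978]
orientation: [0.137, 0.991, 0.0, 0.001]
force: [0.1, 1.8, 1.1]
gripper_width: 0.0649
finger_force: 29.0
```

```bash
python3 -m pendant '[[[0,0,0,0,-1],[0,0,0,0,-1],[0,0,0,0,-1],[0,0,0,0,-1],[0,0,40,0,-1],[0,0,50,0,-1],[-20,40,0,0,-1],[-20,40,0,0,-1],[0,0,0,0,-1]]]'; python3 -c "
from h import *
im=shot('top');cups(im)
a=cv2.resize(im['pixels'][150:300,190:370],None,fx=3,fy=3,interpolation=cv2.INTER_CUBIC)
im=shot('scene');b=im['pixels'][150:270,200:330];b=cv2.resize(b,None,fx=450/120,fy=450/120,interpolation=cv2.INTER_CUBIC)[:, :255]
b=cv2.resize(im['pixels'][170:260,230:280],(250,450),interpolation=cv2.INTER_CUBIC)
cv2.imwrite('pics/c8.png',np.hstack([a,b]))"
```

```text
clock: 19.77
tcp_pos: [0.4529, 0.1411, 0.1872]
orientation: [0.134, 0.991, 0.001, -0.0]
force: [0.6, -0.8, -0.0]
gripper_width: 0.0855
finger_force: 0.0
circle [414.8 267.   12.8] [ 383. -345.]
```

View pics/c8.png

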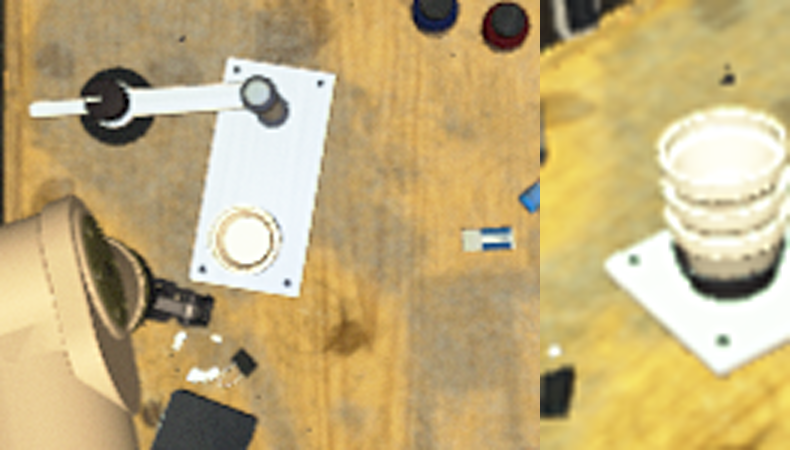

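```bash
python3 -m pendant '[[[0,0,35,0,1],[40,18,0,0,1],[40,18,0,0,1],[40,18,0,0,1],[40,18,0,0,1],[31,16,0,0,1],[0,0,0,0,1],[0,0,-40,0,1],[0,0,-29,0,1],[0,0,0,0,1]]]'; python3 -c "
from h import *
print(robot.get_obs()['tcp_pos'])
shot('top','s9.png')
im=shot('scene');cv2.imwrite('pics/c9.png',cv2.resize(im['pixels'][130:230,200:350],None,fx=5,fy=5,interpolation=cv2.INTER_CUBIC))"
```

```text
clock: 21.12
tcp_pos: [0.644, 0.2236, 0.151]
orientation: [0.138, 0.99, -0.002, -0.002]
force: [-1.8, 0.8, 0.5]
gripper_width: -0.0002
finger_force: 0.0
[0.644032   0.22361165 0.15095268]
```

View pics/c9.png

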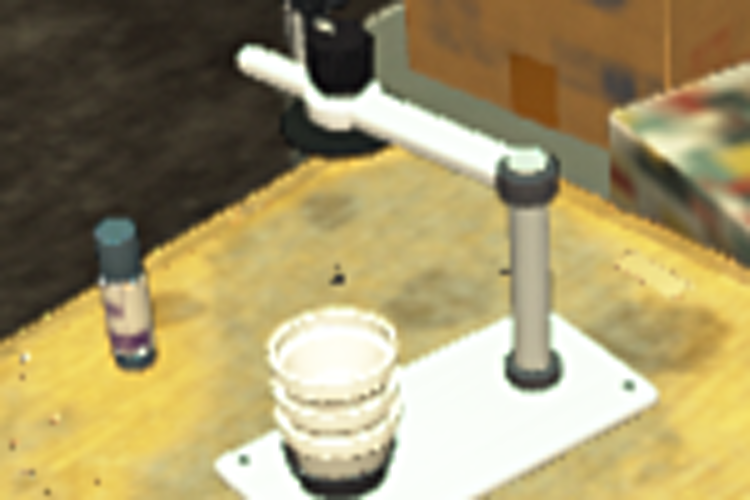

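```bash
python3 -m pendant '[[[-13,-1,0,0,1],[-17,-1,0,0,1],[-16,-1,0,0,1],[-16,-3,0,0,1],[-16,-4,0,0,1],[-15,-6,0,0,1],[-15,-6,0,0,1],[-14,-9,0,0,1],[-14,-9,0,0,1],[-12,-11,0,0,1],[-12,-11,0,0,1],[0,0,0,0,1]]]';python3 -m pendant '[[[-10,-12,0,0,1],[-10,-13,0,0,1],[-8,-14,0,0,1],[-8,-14,0,0,1],[-4,-10,0,0,1],[-2,-6,0,0,1],[0,0,0,0,1]]]'; python3 -m pendant '[[[-1,-4,0,0,1],[0,0,0,0,1],[0,0,0,0,1]]]'
```

```text
clock: 22.72
tcp_pos: [0.4862, 0.1628, 0.1552]
orientation: [0.138, 0.99, 0.001, 0.001]
force: [-0.5, 0.3, 0.1]
gripper_width: -0.0001
finger_force: 0.0
clock: 23.6
tcp_pos: [0.4435, 0.0942, 0.1533]
orientation: [0.137, 0.991, 0.0, -0.0]
force: [0.6, 0.3, -0.9]
gripper_width: 0.0001
finger_force: 0.0
clock: 23.98
tcp_pos: [0.443, 0.0925, 0.1534]
orientation: [0.136, 0.991, 0.001, 0.0]
force: [1.4, 6.9, -1.7]
gripper_width: 0.0
finger_force: 3.2
```

```bash
python3 -m pendant '[[[0,10,0,0,1],[5,25,40,0,-1],[0,0,35,0,-1],[0,40,0,0,-1],[0,40,0,0,-1],[0,0,0,0,-1]]]'; python3 -c "
from h import *
print(robot.get_obs()['q'])
im=shot('top');a=cv2.resize(im['pixels'][165:265,200:320],None,fx=6,fy=6,interpolation=cv2.INTER_CUBIC);cv2.imwrite('pics/c10.png',a)
print((proj(im,[.4945,.0577,.188])-[200,165])*6,(proj(im,[.4945,.0577,.131])-[200,165])*6)"
```

```text
clock: 24.72
tcp_pos: [0.4465, 0.2094, 0.2277]
orientation: [0.134, 0.991, -0.0, -0.0]
force: [-0.7, -1.1, -0.0]
gripper_width: 0.0855
finger_force: 0.0
[-1.04589123  0.11266983  0.59211595  1.77548857 -0.06529789  1.27417932
  0.86460703]
[398.65418562 383.46460116] [414.5918181  386.13537406]
```

View pics/c10.png

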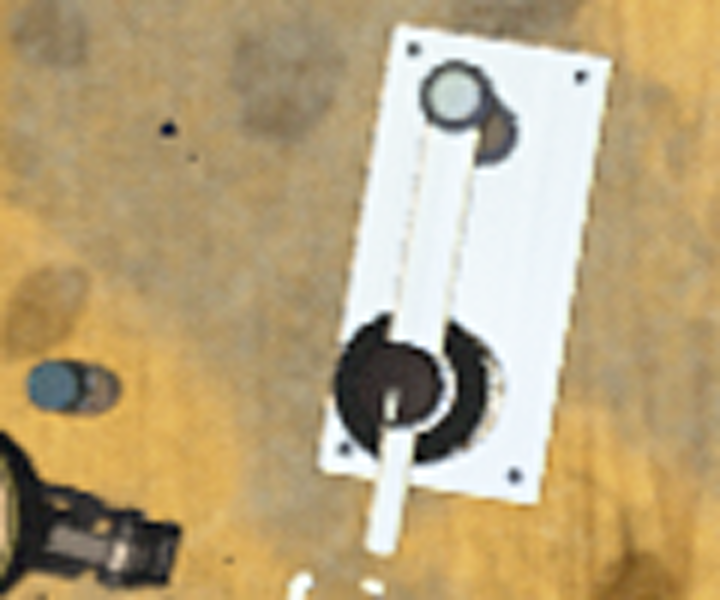

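```bash
python3 -m pendant '[[[8,-25,10,0.18,-1],[8,-25,0,0.18,-1],[8,-25,0,0.18,-1],[8,-25,0,0.18,-1],[8,-24,0,0.18,-1],[7,-24,0,0.18,-1],[0,0,0,0.18,-1],[0,0,0,0.18,-1],[0,0,0,0.18,-1],[0,0,0,0.18,-1],[0,0,0,0,-1],[0,0,0,0,-1]]]';  python3 -c "
from h import *
o=robot.get_obs();print(o['q'],o['tcp_pos'])"
```

```text
clock: 26.28
tcp_pos: [0.4945, 0.057, 0.2383]
orientation: [-0.689, 0.725, -0.0, -0.0]
force: [-0.0, 0.4, -0.3]
gripper_width: 0.0851
finger_force: 0.0
[-0.73506092  0.1162977   0.60981704  1.74953365 -0.06887366  1.29733492
  2.98121724] [0.49445643 0.05696104 0.23825115]
```

```bash
python3 -m pendant '[[[0,1,-30,-0.05,-1],[0,0,-32,0,-1],[0,0,0,0,-1],[0,0,0,0,1],[0,0,0,0,1],[0,0,0,0,1],[0,0,0,0,1],[0,0,0,0,1]]]' 40;  python3 -c "
from h import *
o=robot.get_obs();print(o['q'],o['tcp_pos'],o['torque'])"
```

```text
clock: 27.28
tcp_pos: [0.4954, 0.0587, 0.1775]
orientation: [-0.672, 0.74, -0.001, 0.001]
force: [-1.2, -0.6, 7.0]
gripper_width: 0.0349
finger_force: 39.4
[-0.71788926  0.17194225  0.60179158  1.83651872 -0.10623146  1.16249314
  2.96491248] [0.49544577 0.05866357 0.17753333] [0.01094928 0.07931749 0.00077377]
```

```bash
cat > t.py <<'E'
from h import *
o=robot.get_obs();q=o['orientation']
print('q7 %.3f yaw %.3f tz %.3f'%(o['q'][6],2*np.arctan2(q[1],q[0]),o['torque'][2]),np.round(o['tcp_pos'],4),np.round(o['force'],1),round(o['gripper_width'],4),o['clock'])
E
python3 -m pendant '[[[0,0,0,-0.15,1],[0,0,0,-0.15,1],[0,0,0,-0.15,1],[0,0,0,-0.15,1]]]'>/dev/null;python3 t.py
python3 -m pendant '[[[0,0,0,-0.15,1],[0,0,0,-0.15,1],[0,0,0,-0.15,1],[0,0,0,-0.15,1]]]'>/dev/null;python3 t.py
python3 -m pendant '[[[0,0,0,0,1],[0,0,0,0,1]]]'>/dev/null;python3 t.py
```

```text
q7 2.374 yaw 4.013 tz 0.048 [0.4939 0.0595 0.1774] [-10.3   3.1  14.8] 0.0349 27.775
q7 1.791 yaw 3.414 tz 0.042 [0.4929 0.0608 0.1773] [-14.5   6.9  18.3] 0.0348 28.275
q7 1.795 yaw 3.419 tz -0.013 [0.493  0.0609 0.1773] [-13.1   5.5  16.6] 0.0351 28.525
```

```bash
python3 -m pendant '[[[-1,1,1,-0.15,1],[0,0,0,-0.15,1],[0,0,0,-0.15,1],[0,0,0,-0.15,1]]]'>/dev/null;python3 t.py
python3 -m pendant '[[[0,0,0,-0.15,1],[0,0,0,-0.15,1],[0,0,0,-0.15,1],[0,0,0,-0.15,1]]]'>/dev/null;python3 t.py
python3 -m pendant '[[[0,0,0,-0.15,1],[0,0,0,-0.15,1],[0,0,0,-0.15,1]]]'>/dev/null;python3 t.py
```

```text
q7 1.206 yaw 2.815 tz 0.049 [0.4927 0.0628 0.1776] [-5.3 10.1  3.5] 0.0348 29.025
q7 0.631 yaw 2.217 tz 0.097 [0.4937 0.0642 0.1777] [ 1.6 13.  -1.2] 0.0348 29.525
q7 0.206 yaw 1.767 tz 0.040 [0.4949 0.0648 0.1778] [ 8.5 15.  -7.1] 0.0346 29.9
```

```bash
python3 -m pendant '[[[1,2,-1,-0.15,1],[0,1,0,-0.15,1],[0,0,0,-0.15,1]]]'>/dev/null;python3 t.py
python3 -m pendant '[[[0,0,0,-0.15,1],[0,0,0,-0.15,1]]]'>/dev/null;python3 t.py
python3 -m pendant '[[[0,0,0,-0.1,1]]]'>/dev/null;python3 t.py
python3 -m pendant '[[[0,0,0,-0.1,1]]]'>/dev/null;python3 t.py
```

```text
q7 -0.212 yaw 1.314 tz 0.065 [0.4964 0.065  0.1777] [5.9 6.3 2.5] 0.0348 30.275
q7 -0.483 yaw 1.014 tz 0.027 [0.4972 0.0647 0.1778] [11.3  5.4 -2.2] 0.0349 30.525
q7 -0.570 yaw 0.915 tz 0.105 [0.4975 0.0645 0.1778] [10.5  5.3 -3.5] 0.0347 30.65
q7 -0.657 yaw 0.816 tz 0.164 [0.4977 0.0643 0.1778] [12.3  4.4 -3.6] 0.0347 30.775
```

```bash
for i in 1 2 3; do :; done
python3 -m pendant '[[[0,0,0,-0.1,1],[0,0,0,-0.1,1]]]'>/dev/null;python3 t.py
python3 -m pendant '[[[0,0,0,-0.1,1],[0,0,0,-0.1,1]]]'>/dev/null;python3 t.py
python3 -m pendant '[[[0,0,0,-0.1,1],[0,0,0,-0.1,1]]]'>/dev/null;python3 t.py
python3 -m pendant '[[[0,0,0,-0.1,1]]]'>/dev/null;python3 t.py
python3 -m pendant '[[[0,0,0,0,1],[0,0,0,0,1]]]'>/dev/null;python3 t.py
```

```text
q7 -0.829 yaw 0.615 tz 0.116 [0.4981 0.0639 0.1779] [14.5  2.7 -4.4] 0.035 31.025
q7 -0.996 yaw 0.415 tz 0.186 [0.4984 0.0633 0.1779] [16.   0.  -6.9] 0.035 31.275
q7 -1.160 yaw 0.214 tz 0.134 [0.4985 0.0628 0.1779] [16.8 -1.5 -7.9] 0.0348 31.525
q7 -1.241 yaw 0.114 tz 0.160 [0.4986 0.0625 0.1779] [17.6 -1.3 -7.8] 0.0353 31.65
q7 -1.238 yaw 0.117 tz 0.008 [0.4986 0.0625 0.1779] [16.9 -1.5 -6.6] 0.0348 31.9
```

```bash
python3 -m pendant '[[[2,0,0,0,1],[2,0,0,0,1],[0,0,0,0,1],[0,0,0,0,-1],[0,0,0,0,-1],[0,0,0,0,-1],[0,0,0,0,-1]]]';python3 t.py
python3 -m pendant '[[[0,0,30,0,-1],[0,0,40,0,-1],[0,40,0,0,-1],[0,50,0,0,-1],[0,50,0,0,-1],[0,0,0,0,-1]]]'; python3 -c "
from h import *
im=shot('top');a=cv2.resize(im['pixels'][165:265,220:320],None,fx=4,fy=4,interpolation=cv2.INTER_CUBIC)
im=shot('scene');b=cv2.resize(im['pixels'][150:250,220:320],None,fx=4,fy=4,interpolation=cv2.INTER_CUBIC);cv2.imwrite('pics/c11.png',np.hstack([a,b]))"
```

```text
clock: 32.78
tcp_pos: [0.4984, 0.0626, 0.1762]
orientation: [0.998, 0.058, -0.0, -0.0]
force: [-1.0, -0.3, 0.5]
gripper_width: 0.0852
finger_force: 0.0
q7 -1.233 yaw 0.117 tz -0.002 [0.4984 0.0626 0.1762] [-1.  -0.3  0.5] 0.0852 32.775
clock: 33.52
tcp_pos: [0.4977, 0.2077, 0.2454]
orientation: [0.998, 0.063, -0.0, 0.001]
force: [-0.6, -0.5, 0.1]
gripper_width: 0.0852
finger_force: 0.0
```

View pics/c11.png

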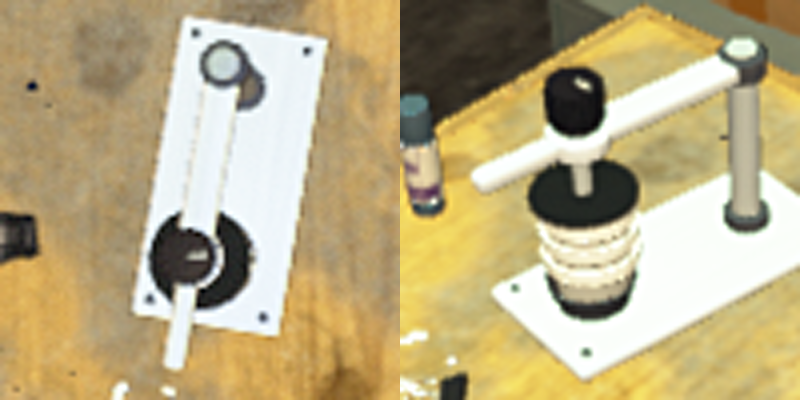

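```bash
python3 -c "
from h import *
print(robot.job_done())"
```

```text
the job is handed in; nothing more can be done
None
```

The job is handed in; no verdict came back. All three cups are nested on the seat, the arm is back against its stop, and the knob slipped about 0.7 rad (roughly two clicks, estimated from the turn and torque readings).

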